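Tip the popcorn ears into the crate and nest the empty trough

TASK

Put this sample away: lift the aluminium V trough off its wooden stand with the two popcorn ears in it and tip it over the green crate so that both ears slide off into the crate. Then lay the empty trough, V down, gently into the steel angle of the blue storage rack, fully nested and with the ends level, and let it go. Leave everything else on the table where it is.

Things in the scene. Friction and masses are not known exactly. Their poses are not given: they have to be found in the camera images.
- trough_center (a point): Loose aluminium trough, 180 long, 44 high, open ends, symmetric: 90 degree V opening upwards (legs 40 long, 4 thick), its upper edges carrying vertical lips 18 high, 58.6 wide over their parallel outer faces (grip there at mid-length). About 0.2 kg. This point: its centre, 22 above the V's outer bottom corner, 13 below mid-lip. x along it, y across, z up out of the V.
- ear_a: Small dried popcorn ear, yellow, 75 long, 40 thick, about 0.06 kg, loose, lying lengthways in the trough (its top stands 10 above the lips). Origin at its centre, x along it. It starts to slide along the trough at a slope of about 20 to 28 degrees.
- ear_b: The other, identical popcorn ear in the trough.
- stand: Fixed dark-wood stand on which the loaded trough lies at the start: base board 150 x 90 x 12 high, two V-notched supports 16 thick, 55 to either side of its middle along x, free room for fingers between them. Origin: centre of its underside, on the table; x along the trough, whose outer bottom corner lies 45 above the table.
- nest_seat (a point): Where the trough's centre point is, with its axes, when fully nested in the rack (72.7 above the table): the trough's V then lies flat on the inner faces of the rack's steel V, ends level. x along the rack (either way round will do), z up. The steel V's outer bottom corner is 27.7 below this point, its upper edges level with it.
- rack: Fixed storage rack: blue base 150 x 90 like the stand, carrying a plain steel angle without lips, V opening upwards, 180 long, legs 36 long and 4 thick, 51 wide over its upper edges, its outer bottom corner 45 above the table. Origin: centre of its underside, on the table; x along the angle.
- crate: Fixed open green plastic crate, 240 (x) x 220 (y) outside, 90 high, walls and floor 6 thick. Origin: centre of its underside, on the table.
- cob0: Whole maize cob, yellow, 170 long, 46 thick, loose on the table nearer the robot; origin at its centre. Bystander: leave it.
- cob1: Another such maize cob, near the robot on its right. Bystander: leave it.
- cob2: A third maize cob, on the far right. Bystander: leave it.
- goblet_maize: Stemmed glass full of maize, 98 high, 72 wide, beyond the work area on the left; origin: centre of its underside. Bystander: leave it.
- goblet_rice: The same glass with rice, beyond on the right. Bystander: leave it.
- card: Blank white card on two feet, 120 wide, 77 high, between the glasses; origin on the table. Bystander: leave it.
- seed_jar: Amber jar, 70 wide, 110 high, far left; origin: centre of its underside. Bystander: leave it.
- brush: Hand brush lying far right. Bystander: leave it.

How it is judged:
On the way, in this order (a step that is already met when the one before it is completed fails the run):
1. the trough is tipped (over 17 degrees) while lifted over the crate (angle between trough_center's own z axis and vertical above 0.3 rad and height (world z) of trough_center above 0.1 m and horizontal distance between trough_center and crate below 0.22 m), for 0.05 s.
2. both ears are in the crate (x of ear_a in the frame of crate between -0.12 and 0.12 m and y of ear_a in the frame of crate between -0.11 and 0.11 m and z of ear_a in the frame of crate between 0 and 0.085 m and x of ear_b in the frame of crate between -0.12 and 0.12 m and y of ear_b in the frame of crate between -0.11 and 0.11 m and z of ear_b in the frame of crate between 0 and 0.085 m), for 0.2 s.
At the end, for the whole second after the job is handed in: Both ears lie inside the crate, at rest. The trough rests nested in the rack's steel angle, V down: its centre within 12 mm lengthways, 4 mm sideways and 4 mm in height of the nested place, its length within 3.4 degrees of the rack's and upright within 4 degrees, at rest (all of step 2 and x of trough_center in the frame of nest_seat between -0.012 and 0.012 m and y of trough_center in the frame of nest_seat between -0.004 and 0.004 m and z of trough_center in the frame of nest_seat between -0.004 and 0.004 m and angle between the x axis of trough_center and the x axis of nest_seat, either way round below 0.06 rad and angle between trough_center's own z axis and vertical below 0.07 rad and linear speed of each of trough, ear_a, ear_b below 0.02 m/s); the robot touches nothing.
It fails at once if the trough is dropped or slammed into the rack (faster than 0.35 m/s within 20 mm of its nested place) (distance between trough_center and nest_seat below 0.02 m and linear speed of trough above 0.35 m/s).
It fails at once if another thing on the table is moved more than 30 mm (distance of any of cob0, cob1, cob2, goblet_maize, goblet_rice, card, seed_jar, brush from where it was at the start of the episode above 0.03 m).
It also fails if it takes over 51 s, if anything falls off the work surface, if the arm or the gripper's body presses on something with over 40 N, if the wrist force passes 120 N, or if a joint passes its speed limit or range.

ROBOT

A 7-joint arm with a two-finger parallel gripper is mounted at the origin on the work surface. World frame = base frame: x ahead of the robot, y to its left, z up, the work surface at z = 0. Lengths are in m, angles in rad, forces in N, time in s.
With the tool pointing down it reaches from about 0.4 to 0.85 m from the base axis. Payload 4.5 kg.
Tool frame: the origin (TCP) lies on the centre line of the jaws, within the pads' length; the fingertips stand r.tip_extent ahead of it and the grasp point (between the pads) is the TCP (r.tip_extent is the distance from the TCP to the fingertips, in m); z points along the fingers, y is the line along which they close (so a half turn about z gives the same grasp; the last joint's range is limited). The gripper opens to 88 mm and grips with 3 to 60 N. Pads are 18 mm wide; open, the fingers measure 123 mm over their backs; the gripper's body (75 mm by 187 mm) begins 45 mm behind the grasp point.
Start: joints at [1.194, 0.689, -0.195, 1.565, 0.157, 0.902, -0.215], TCP at [0.25, -0.573, 0.227] pointing down, gripper open.
Joint ranges: [-3.01, 3.01], [-0.46, 2.08], [-1.47, 1.51], [0.13, 2.56], [-1, 4.14], [0.04, 2.09], [-2.66, 2.66]. Speed limits (rad/s): [2.57, 2.57, 3.14, 3.14, 3.14, 3.14, 3.14].

INTERFACE

Orientations are given as a unit quaternion [x, y, z, w].
In Python, from plant import sensors, vision, finish_job, r gives the robot as it stands. The module is installed in compiled form; this text tells all that it offers.
- The arm moves only by the tool step_arm, never from a script. Its argument "steps" is a list of rows, each a list of 2 entries, a list of its own where there are three numbers: the shift along the tool's x, y, z in cm, then the turn, a rotation vector about the tool's x, y, z in degrees. A call has 1 to 12 rows; each row shifts and turns the commanded pose from where the row before left it, along the tool's axes as they then stand; what a row does not reach is not made up. A row lasts 1/8 s, in which the tool goes at most 62.5 mm and 10.7 degrees, less where a joint would pass 70% of its speed; a pose out of reach is approached as far as the arm can. A call with a gripper value outside its range is refused whole. "claw" is the opening, from -1 (shut) to 1 (fully open), set as the call begins (left out, the last holds). The fingers move at their own pace and stop on an object; "grip_force" is the grip in N (left out, the last holds). Time passes only in rows, so rows that do not move let the fingers close. It gives the time, the measured TCP pose, the force, the opening and the grip force at its end, in the units of the state.
- sensors.get_state(): the state, without advancing time (a new reading comes with each control period).
- vision.snapshot(name): name is "side" or "top" or "wrist"; returns a dict with "img" (420x560x3 uint8, red, green, blue), "fx", "fy", "cx", "cy" (pixels), "position" and "rotation" of the camera in the world. Camera axes: x right, y down, z forward; pixel columns grow to the right and rows downward; lengths in m; the calibration is good to about 2 mm. A picture is of the moment at which its call begins. There is no depth.
- finish_job(): hands the job in; it is judged then, once.
The state is a dict: "clock": time; "q": joint angles; "qd": joint speeds; "joint_torque": joint torques, N m; "tool_pos": TCP position; "eef_rot": TCP orientation; "contact_force": force on the tool from outside, world axes, zero at the start; "moment": the same for the moment, N m; "opening": opening from 0.0 (shut) to 1.0 (fully open); "finger_force": force on a finger pad.
Only numpy, scipy, OpenCV 4.12 (cv2) and the standard library are available. Lean on these libraries where they do the work, as an engineer would, in place of code of your own. Each camera call takes 0.05 s, during which the arm holds its last target. There are 200 camera calls.

## Working session

There is one attempt and no reset: what is moved stays moved. The work goes in short steps, Python scripts to look and compute and a tool call to move; the robot and the scene stay as the last step left them, time stands still between calls to the robot, and variables do not carry over. Pictures are saved under pics/ and viewed, at most 10 in all, crops included, and the job is handed in when it is done.

Besides the shell and the picture viewer there is one more tool, called after ">>>" as name(argument=value, ...), one argument or row to a line, values as JSON. step_arm: Moves the arm, as the interface text tells. Its arguments: {"type":"object","properties":{"steps":{"type":"array"},"claw":{"type":"number"},"grip_force":{"type":"number"}},"required":["steps"]}

```bash
mkdir -p pics
python3 - <<'E'
from plant import sensors, vision, r
import cv2,numpy as np,pickle
print(sensors.get_state(), r.tip_extent)
for n in ("top","side"):
    s=vision.snapshot(n); pickle.dump(s,open(n+'.pkl','wb'))
    cv2.imwrite(f'pics/{n}0.png',s['img'][...,::-1])
    print(n,{k:v for k,v in s.items() if k!='img'})
E
```

```text
{'clock': 0.0, 'q': array([ 1.19379726,  0.6899703 , -0.1945153 ,  1.56634592,  0.15732806,
        0.90249021, -0.21509545]), 'qd': array([ 1.08143044e-03,  8.31944374e-05,  3.34337189e-04,  7.39950460e-04,
       -6.88941842e-04, -4.31469086e-04,  1.78469197e-03]), 'joint_torque': array([-6.37771045e-04, -5.27567339e+01, -1.26702189e+00, -1.53426164e+01,
       -5.26680239e-02,  6.67949935e-03,  1.77670208e-04]), 'tool_pos': array([ 0.24927566, -0.57242679,  0.22591813]), 'eef_rot': array([ 9.78968194e-01,  2.04010904e-01, -2.59972629e-04, -8.71590254e-04]), 'contact_force': array([-0.7920026 ,  0.03358849, -0.47976299]), 'moment': array([-0.06907774,  0.03999016,  0.00237065]), 'finger_force': 0.0, 'opening': 1.0002702054169796} 0.019
top {'fx': 381.8690448024038, 'fy': 381.8690448024038, 'cx': 280.41850254887134, 'cy': 208.5501694676281, 'position': array([ 0.34136064, -0.01135186,  1.31208691]), 'rotation': array([ 0.7148136 , -0.69404807,  0.06643487, -0.05408505])}
side {'fx': 507.9015602719322, 'fy': 507.9015602719322, 'cx': 278.5570795791904, 'cy': 211.97627665531013, 'position': array([0.11613931, 1.40523131, 0.9764582 ]), 'rotation': array([-0.12799702,  0.85917364, -0.48949735,  0.07635289])}
```

View pics/top0.png

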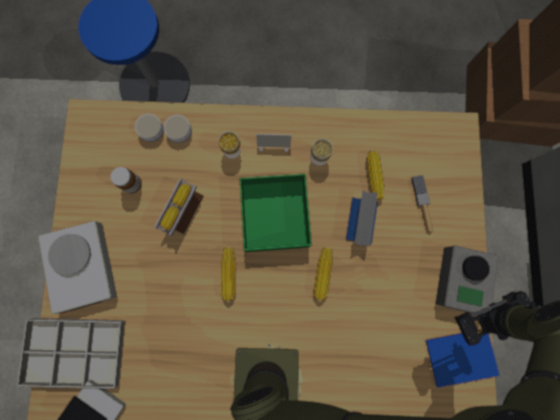

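View pics/side0.png

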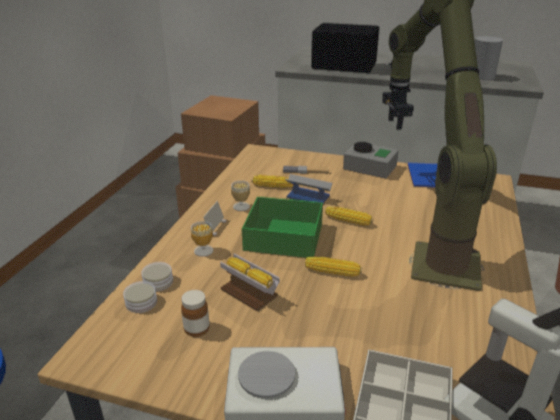

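The top view shows the trough with its ears on the stand at about (178,207), the crate at (275,213) and the rack at (363,219). The cobs lie at (228,275), (323,275) and (376,175). Next I'll enlarge the trough and rack.

```bash
cat > h.py <<'E'
import numpy as np,cv2,pickle
from scipy.spatial.transform import Rotation as R
def ray(s,uv):
    uv=np.atleast_2d(uv).astype(float)
    d=np.c_[(uv[:,0]-s['cx'])/s['fx'],(uv[:,1]-s['cy'])/s['fy'],np.ones(len(uv))]
    return d@rot(s).T
def rot(s):
    q=np.array(s['rotation']); return R.from_quat(q).as_matrix() if q.shape==(4,) else q
def onplane(s,uv,z):
    d=ray(s,uv); p=np.array(s['position']); return p+d*((z-p[2])/d[:,2])[:,None]
def proj(s,P):
    c=(np.atleast_2d(P)-s['position'])@rot(s); return np.c_[s['fx']*c[:,0]/c[:,2]+s['cx'],s['fy']*c[:,1]/c[:,2]+s['cy']]
E
python3 - <<'E'
from h import *
t=pickle.load(open('top.pkl','rb')); s=pickle.load(open('side.pkl','rb'))
print(onplane(t,[(178,207),(275,213),(363,219)],.07))
a=t['img'][170:250,140:220,::-1]; b=t['img'][180:260,325:405,::-1]
c=s['img'][245:315,210:290,::-1]; d=s['img'][160:230,270:350,::-1]
f=lambda i:cv2.convertScaleAbs(cv2.resize(i,None,fx=4.9 if 0 else 5,fy=5 if i.shape[0]==80 else 2.5*0+2.85,interpolation=cv2.INTER_CUBIC),alpha=1.3)
a,b=[cv2.convertScaleAbs(cv2.resize(i,(400,400),interpolation=2),alpha=1.3) for i in(a,b)]
cv2.imwrite('pics/c0.png',np.hstack([a,b]))
E
```

```text
[[ 0.55039321  0.30642429  0.07      ]
 [ 0.54030459 -0.01270219  0.07      ]
 [ 0.52925246 -0.30354227  0.07      ]]
```

View pics/c0.png

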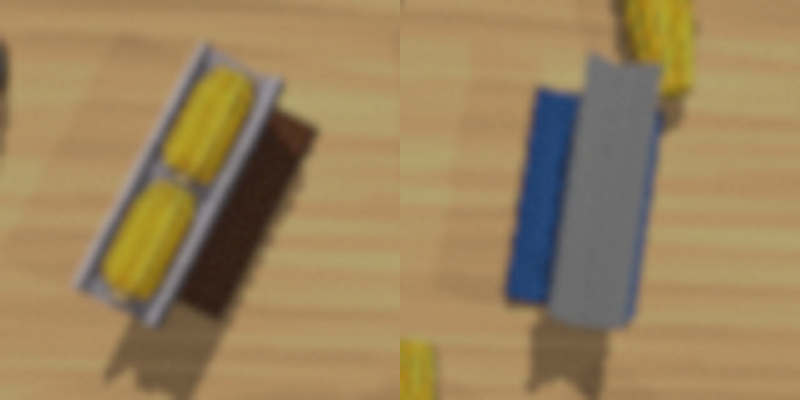

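The enlarged crops show the trough lip corners at about (205,42), (282,80), (155,326) and (78,288) in the left half. The steel angle's corners are at (590,55), (662,66), (632,325) and (550,318) in the right half.

Run:
```python
from h import *
t=pickle.load(open('top.pkl','rb')); s=pickle.load(open('side.pkl','rb'))
st=R.from_quat([.978968,.204011,-.00026,-.00087]).as_matrix(); print('tool',np.round(st,3))
print(np.degrees(np.arctan2(st[1,0],st[0,0])))
def quad(c,off,z,sub=0):
    p=onplane(t,np.array(c)/5.+off,z); print(np.round(p,4)[:, :2].tolist()); m=p.mean(0)
    ax=(p[0]+p[1]-p[2]-p[3])/2; w=(p[1]+p[2]-p[0]-p[3])/2
    print('c',m.round(4),'len',np.linalg.norm(ax),'w',np.linalg.norm(w),'yaw',np.degrees(np.arctan2(ax[1],ax[0])),'yaww',np.degrees(np.arctan2(w[1],w[0]))+90)
    return m
off=np.array([140,170])-.4
a=quad([(205,42),(282,80),(155,326),(78,288)],off,.089)
b=quad([(190+400,55),(662,66),(632,325),(550,318)],np.array([325-80,180])-.4,.0727)
hsv=cv2.cvtColor(t['img'],cv2.COLOR_RGB2HSV)
m=cv2.inRange(hsv,(50,90,30),(80,255,255)); m[300:]=0;m[:,400:]=0
n,l,stt,ce=cv2.connectedComponentsWithStats(m); i=1+stt[1:,4].argmax(); print('crate',stt[i],ce[i])
c=cv2.boxPoints(cv2.minAreaRect(np.argwhere(l==i)[:,::-1].astype(np.float32))); print(c)
p=onplane(t,c,.09);print(p.round(3),p.mean(0),np.linalg.norm(p[0]-p[1]),np.linalg.norm(p[1]-p[2]))
print(hsv[213,275])
# side view check of stand trough
print(proj(s,[a,b]),proj(t,[a,b]))
```

```text
tool [[ 0.917  0.399 -0.001]
 [ 0.399 -0.917  0.002]
 [-0.    -0.002 -1.   ]]
23.543242040327545
[[0.6438, 0.3001], [0.62, 0.2482], [0.4565, 0.3185], [0.4794, 0.3694]]
c [0.5499 0.3091 0.089 ] len 0.17820050847940777 w 0.056467919730097016 yaw -23.041414879594257 yaww -24.46790842930163
[[0.6245, -0.3024], [0.6186, -0.3506], [0.4454, -0.3283], [0.4484, -0.2747]]
c [ 0.5342 -0.314   0.0727] len 0.1764639140508621 w 0.051060055232796074 yaw -8.141992672769758 yaww -5.02344326443577
crate [ 240  174   71   78 4845] [274.82579979 212.43384933]
[[238.93398 178.07614]
 [305.66495 173.30963]
 [310.8883  246.43655]
 [244.15732 251.20306]]
[[ 0.65   0.109  0.09 ]
 [ 0.673 -0.11   0.09 ]
 [ 0.432 -0.131  0.09 ]
 [ 0.411  0.082  0.09 ]] [ 0.54151703 -0.01242753  0.09      ] 0.22047292079545328 0.24149583100518948
[ 68 159 104]
[[248.63762121 269.53592541]
 [307.40863548 180.70871823]] [[175.73861874 206.10717691]
 [366.341875   217.4880832 ]]
```

>>> step_arm(
  steps=[
    [[4.5,-1.5,-0.9],[0,0,0]],
    [[4.5,-1.5,-0.9],[0,0,0]],
    [[4.5,-1.5,-0.9],[0,0,0]],
    [[4.5,-1.5,-0.9],[0,0,0]],
    [[4.5,-1.5,-0.9],[0,0,0]],
    [[4.5,-1.5,-0.9],[0,0,0]],
    [[4.5,-1.5,-0.9],[0,0,0]],
    [[4.5,-1.5,-0.9],[0,0,0]],
    [[0,0,0],[0,0,10]],
    [[0,0,0],[0,0,10]],
    [[0,0,0],[0,0,10]],
    [[0,0,0],[0,0,0]],
  ],
  claw=1,
)

```text
clock: 1.6
tool_pos: [0.5315, -0.319, 0.2983]
eef_rot: [0.998, -0.055, -0.001, 0.0]
contact_force: [0.1, 0.3, -0.4]
opening: 0.999
finger_force: 0.0
```

```bash
cat >> h.py <<'E'
def snap(n,f):
    from plant import vision
    s=vision.snapshot(n); pickle.dump(s,open(f+'.pkl','wb')); cv2.imwrite(f'pics/{f}.png',s['img'][...,::-1]); return s
def st():
    from plant import sensors
    d=sensors.get_state(); m=R.from_quat(d['eef_rot']).as_matrix()
    print('t',round(d['clock'],2),'p',d['tool_pos'].round(4),'yaw x',round(np.degrees(np.arctan2(m[1,0],m[0,0])),2),'z',m[:,2].round(3),'q',d['q'].round(2),'F',d['contact_force'].round(1),'open',round(d['opening'],3),d['finger_force'])
    return d['tool_pos'],m
def to(target,p,m): print('tool shift cm',((np.array(target)-p)@m*100).round(2))
E
python3 - <<'E'
from h import *
p,m=st(); s=snap('wrist','w0'); print(s['position'],rot(s).round(3))
E
```

```text
t 1.6 p [ 0.5315 -0.319   0.2983] yaw x -6.35 z [-0.001  0.    -1.   ] q [ 0.48  0.61 -0.03  1.49  0.02  1.05 -1.23] F [ 0.1  0.3 -0.4] open 0.999 0.0
[ 0.60872995 -0.32938351  0.45660179] [[-0.111 -0.948 -0.297]
 [-0.994  0.105  0.034]
 [-0.001  0.299 -0.954]]
```

View pics/w0.png

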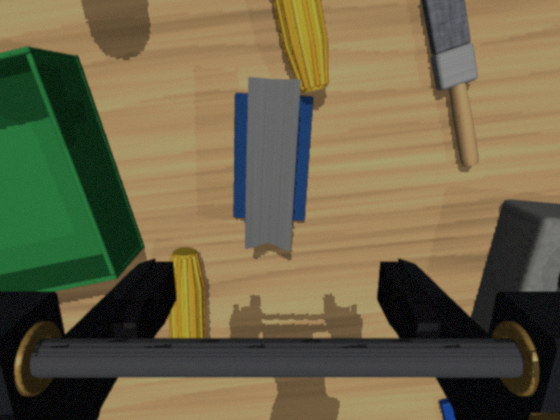

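The wrist view shows the steel angle's corners at about (249,78), (299,80), (291,250) and (246,248), with the cob2 tip near its far end at (315,90). I'll fit its edges.

Run:
```python
from h import *
s=pickle.load(open('w0.pkl','rb')); h=cv2.cvtColor(s['img'],cv2.COLOR_RGB2HSV)
m=np.zeros(h.shape[:2],np.uint8); m[60:265,225:315]=cv2.inRange(h,(0,0,90),(180,45,255))[60:265,225:315]
n,l,q,c=cv2.connectedComponentsWithStats(m); i=1+q[1:,4].argmax(); print(q[i])
rows=np.arange(90,236,2); L=[];Rr=[]
for v in rows:
    u=np.where(l[v]==i)[0]; L.append((u.min()-.5,v)); Rr.append((u.max()+.5,v))
pl=onplane(s,L,.0727);pr=onplane(s,Rr,.0727)
for p in(pl,pr):
    f=np.polyfit(p[:,0],p[:,1],1); e=p[:,1]-np.polyval(f,p[:,0]); print('yaw',np.degrees(np.arctan(f[0])),'y@.535',np.polyval(f,.535),e.std())
ys,xs=np.where(l==i)
for nm,cols in(('L',range(248,256)),('R',range(284,291))):
    for k in cols: 
        v=ys[xs==k]; a=onplane(s,[(k,v.min()-.5),(k,v.max()+.5)],.0727); print(nm,k,v.min(),v.max(),a[:,0].round(4),a[:,1].round(4))
```

```text
[ 244   78   56  173 8112]
yaw -8.916069057302398 y@.535 -0.28910506847369843 0.00040270899150449975
yaw -8.978189306883674 y@.535 -0.3398180499427931 0.00031963529762619845
L 248 92 247 [0.6138 0.4504] [-0.3016 -0.2796]
L 249 78 247 [0.6264 0.4502] [-0.3043 -0.2807]
L 250 78 247 [0.6263 0.4501] [-0.3052 -0.2818]
L 251 78 246 [0.6262 0.4512] [-0.3062 -0.2831]
L 252 78 246 [0.6261 0.4511] [-0.3072 -0.2842]
L 253 78 246 [0.626  0.4509] [-0.3081 -0.2853]
L 254 78 246 [0.6259 0.4508] [-0.3091 -0.2864]
L 255 78 245 [0.6258 0.4519] [-0.31   -0.2877]
R 284 80 248 [0.6209 0.4448] [-0.3377 -0.3192]
R 285 80 249 [0.6208 0.4435] [-0.3387 -0.3202]
R 286 80 249 [0.6206 0.4433] [-0.3396 -0.3213]
R 287 80 250 [0.6205 0.442 ] [-0.3406 -0.3222]
R 288 80 250 [0.6204 0.4419] [-0.3416 -0.3233]
R 289 80 249 [0.6203 0.443 ] [-0.3425 -0.3246]
R 290 79 244 [0.6211 0.4488] [-0.3436 -0.3263]
```

>>> step_arm(
  steps=[
    [[-0.4,-5.2,0],[0,0,0]],
    [[-0.4,-5.2,0],[0,0,0]],
    [[-0.4,-5.2,0],[0,0,0]],
    [[-0.4,-5.2,0],[0,0,0]],
    [[-0.4,-5.2,0],[0,0,0]],
    [[-0.4,-5.2,0],[0,0,0]],
    [[-0.4,-5.2,0],[0,0,0]],
    [[-0.4,-5.2,0],[0,0,0]],
    [[-0.4,-5.2,0],[0,0,0]],
    [[-0.4,-5.2,0],[0,0,0]],
    [[-0.4,-5.2,0],[0,0,0]],
    [[-0.4,-5.2,0],[0,0,0]],
  ],
)

```text
clock: 3.15
tool_pos: [0.5542, 0.3077, 0.2986]
eef_rot: [0.998, -0.055, -0.0, 0.0]
contact_force: [1.1, 0.2, 0.4]
opening: 0.998
finger_force: 0.0
```

>>> step_arm(
  steps=[
    [[0,0,0],[0,0,8.5]],
    [[0,0,0],[0,0,8.5]],
    [[0,0,0],[0,0,0]],
    [[0,0,0],[0,0,0]],
  ],
)

```text
clock: 3.65
tool_pos: [0.5542, 0.306, 0.2986]
eef_rot: [0.979, -0.202, -0.0, 0.0]
contact_force: [-0.1, -0.2, -0.3]
opening: 1.002
finger_force: 0.0
```

Run:
```python
from h import *
p,m=st(); s=snap('wrist','w1')
```

```text
t 3.65 p [0.5542 0.306  0.2986] yaw x -23.27 z [-0. -0. -1.] q [-0.6   0.63  0.05  1.45 -0.03  1.06 -2.52] F [-0.1 -0.2 -0.3] open 1.002 0.0
```

View pics/w1.png

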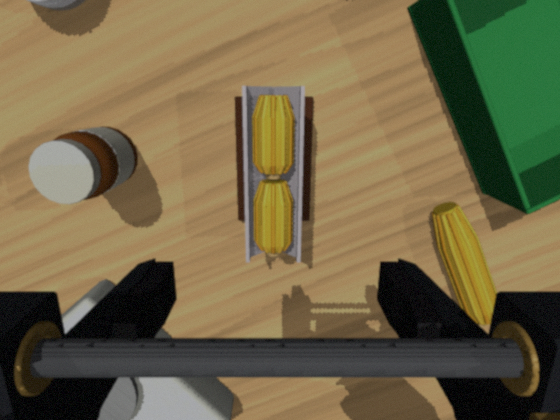

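The wrist view shows the trough centred at about (274,173), with lip ends near (245,87), (305,87), (301,261) and (247,261). Both ears lie in it.

Run:
```python
from h import *
s=pickle.load(open('w1.pkl','rb')); h=cv2.cvtColor(s['img'],cv2.COLOR_RGB2HSV)
print(h[170,236:262].tolist()); print(h[170,288:316].tolist())
m=np.zeros(h.shape[:2],np.uint8); m[75:275,225:320]=cv2.inRange(h,(105,10,110),(150,90,255))[75:275,225:320]
n,l,q,c=cv2.connectedComponentsWithStats(m); print(q[1:][q[1:,4]>20])
rows=np.arange(95,250,2);L=[];Rr=[]
for v in rows:
    u=np.where(m[v])[0]; L.append((u.min()-.5,v)); Rr.append((u.max()+.5,v))
for P in(L,Rr):
    p=onplane(s,P,.089); f=np.polyfit(p[:,0],p[:,1],1); e=p[:,1]-np.polyval(f,p[:,0]); print('yaw',np.degrees(np.arctan(f[0])),'y@.55',np.polyval(f,.55),e.std(),P[0],P[-1])
for k in list(range(243,250))+list(range(299,306)):
    v=np.where(m[:,k])[0]
    if len(v): print(k,v.min(),v.max(),onplane(s,[(k,v.min()-.5),(k,v.max()+.5)],.089)[:,:2].round(4).tolist())
```

```text
[[19, 107, 136], [15, 129, 87], [10, 163, 64], [8, 145, 65], [9, 150, 61], [12, 170, 57], [8, 86, 68], [0, 23, 102], [0, 10, 148], [168, 8, 155], [144, 8, 152], [158, 8, 135], [158, 10, 99], [150, 3, 80], [160, 10, 80], [0, 3, 75], [160, 9, 83], [0, 8, 93], [150, 9, 109], [165, 9, 108], [176, 17, 106], [15, 58, 105], [18, 127, 124], [18, 174, 141], [20, 197, 154], [21, 200, 149]]
[[18, 144, 108], [14, 61, 88], [15, 20, 77], [160, 10, 75], [8, 14, 75], [160, 10, 74], [158, 13, 78], [156, 13, 98], [150, 6, 121], [158, 9, 119], [173, 9, 119], [173, 7, 148], [163, 11, 158], [150, 10, 153], [165, 8, 130], [9, 23, 78], [11, 113, 43], [10, 149, 41], [9, 174, 38], [5, 130, 45], [6, 149, 41], [13, 166, 43], [13, 119, 58], [17, 118, 82], [17, 112, 98], [16, 115, 102], [17, 116, 114], [16, 113, 144]]
[]Traceback (most recent call last):
  File "<stdin>", line 8, in <module>
    return umr_minimum(a, axis, None, out, keepdims, initial, where)
ValueError: zero-size array to reduction operation minimum which has no identity
```

Run:
```python
from h import *
s=pickle.load(open('w1.pkl','rb')); h=cv2.cvtColor(s['img'],cv2.COLOR_RGB2HSV)
m=np.zeros(h.shape[:2],np.uint8); m[75:275,225:320]=cv2.inRange(h,(0,0,88),(180,40,255))[75:275,225:320]
rows=np.arange(100,245,2);L=[];Rr=[]
for v in rows:
    u=np.where(m[v])[0]; L.append((u.min()-.5,v)); Rr.append((u.max()+.5,v))
for P in(L,Rr):
    p=onplane(s,P,.089); f=np.polyfit(p[:,0],p[:,1],1); e=p[:,1]-np.polyval(f,p[:,0]); print('yaw',np.degrees(np.arctan(f[0])),'y@.55',np.polyval(f,.55),e.std(),P[0],P[-1])
for k in list(range(244,250))+list(range(300,306)):
    v=np.where(m[:,k])[0]
    if len(v): print(k,v.min(),v.max(),onplane(s,[(k,v.min()-.5),(k,v.max()+.5)],.089)[:,:2].round(4).tolist())
```

```text
yaw -23.222066983047583 y@.55 0.3427952711502713 0.0004768833274579345 (np.float64(241.5), np.int64(100)) (np.float64(245.5), np.int64(244))
yaw -23.689752677877006 y@.55 0.27810495611613406 0.0003582764385565286 (np.float64(304.5), np.int64(100)) (np.float64(300.5), np.int64(244))
244 86 220 [[0.6443, 0.2989], [0.5235, 0.3546]]
245 86 235 [[0.644, 0.298], [0.508, 0.3606]]
246 87 260 [[0.6428, 0.2975], [0.4814, 0.3716]]
247 87 261 [[0.6424, 0.2967], [0.48, 0.3711]]
248 87 261 [[0.6421, 0.2958], [0.4795, 0.3701]]
249 87 260 [[0.6417, 0.295], [0.4802, 0.3687]]
300 86 260 [[0.6237, 0.2509], [0.4585, 0.3183]]
301 86 233 [[0.6233, 0.2501], [0.4868, 0.3056]]
302 86 205 [[0.623, 0.2492], [0.5148, 0.2931]]
303 86 161 [[0.6226, 0.2484], [0.5565, 0.2751]]
304 87 124 [[0.6214, 0.2478], [0.5893, 0.2608]]
```

>>> step_arm(
  steps=[
    [[-0.44,-0.22,4],[0,0,0]],
    [[0,0,4],[0,0,0]],
    [[0,0,4],[0,0,0]],
    [[0,0,3.5],[0,0,0]],
    [[0,0,2.5],[0,0,0]],
    [[0,0,2],[0,0,0]],
    [[0,0,1.85],[0,0,0]],
    [[0,0,0],[0,0,0]],
    [[0,0,0],[0,0,0]],
  ],
)

```text
clock: 4.82
tool_pos: [0.5517, 0.3102, 0.0809]
eef_rot: [0.979, -0.203, 0.0, -0.0]
contact_force: [-0.1, -0.1, -0.4]
opening: 0.995
finger_force: 0.0
```

>>> step_arm(
  steps=[
    [[0,0,0],[0,0,0]],
    [[0,0,0],[0,0,0]],
    [[0,0,0],[0,0,0]],
    [[0,0,0],[0,0,0]],
    [[0,0,0],[0,0,0]],
    [[0,0,0],[0,0,0]],
  ],
  claw=-1,
  grip_force=45,
)

```text
clock: 5.58
tool_pos: [0.5511, 0.31, 0.0802]
eef_rot: [0.979, -0.203, 0.0, 0.0]
contact_force: [0.5, 0.1, 0.6]
opening: 0.345
finger_force: 0.0
```

Run:
```python
from h import *
p,m=st()
```

```text
t 5.58 p [0.5511 0.31   0.0802] yaw x -23.46 z [ 0. -0. -1.] q [-0.6   0.89  0.03  1.66 -0.04  0.6  -2.53] F [0.5 0.1 0.6] open 0.345 0.0
```

>>> step_arm(
  steps=[
    [[0,0,0],[0,0,0]],
    [[0,0,0],[0,0,0]],
    [[0,0,0],[0,0,0]],
  ],
)

```text
clock: 5.95
tool_pos: [0.5515, 0.3107, 0.0807]
eef_rot: [0.979, -0.203, 0.0, -0.001]
contact_force: [-0.8, 1.1, 4.5]
opening: 0.01
finger_force: 2.5
```

Run:
```python
from h import *
p,m=st(); a=snap('wrist','w2')['img']; b=snap('side','s2')['img'][235:335,180:300]
o=np.hstack([cv2.resize(a[:,100:460],(360,420)),cv2.resize(b,(420,350),interpolation=2)[:].copy() if 0 else cv2.copyMakeBorder(cv2.resize(b,(420,350),interpolation=2),0,70,0,0,0)])
cv2.imwrite('pics/o2.png',o[...,::-1])
```

```text
t 5.95 p [0.5515 0.3107 0.0807] yaw x -23.45 z [ 0.001  0.001 -1.   ] q [-0.6   0.89  0.03  1.66 -0.04  0.6  -2.53] F [-0.8  1.1  4.5] open 0.01 2.5035307401412865
```

View pics/o2.png

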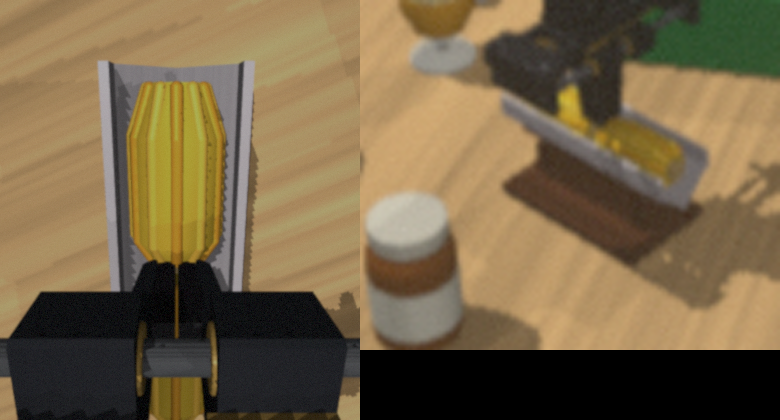

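The picture shows the fingers shut in the gap between the ears, at about (175,270) in the wrist half. They missed the lips' outer faces. I'll check where the tips really are against the trough.

Run:
```python
from h import *
from plant import sensors
d=sensors.get_state();p=d['tool_pos'];m=R.from_quat(d['eef_rot']).as_matrix()
w=pickle.load(open('w2.pkl','rb'));s=pickle.load(open('s2.pkl','rb'))
for dz in(-.03,0,.019,.04):
  for x in (0,.009):
    P=p+m@np.array([x,0,dz]); print(dz,x,P.round(3),'wrist',proj(w,P).round(0),'side',proj(s,P).round(0), (proj(s,P)-[180,235])*3.5+[360,0])
c=np.array([.551,.3098,0]);ax=np.array([.917,-.398,0]);n=np.array([.398,.917,0])
for a in(.09,0,-.09):
  for b in(-.0293,.0293):
    P=c+ax*a+n*b+[0,0,.089]; print(a,b,'wrist crop',(proj(w,P)-[100,0]).round(0),'side crop',((proj(s,P)-[180,235])*3.5+[360,0]).round(0))
w1=pickle.load(open('w1.pkl','rb'));P1=np.array([.5542,.306,.2986])
for y in(-.044,.044): print('open tips in w1',proj(w1,P1+m@np.array([0.009,y,.019])).round(0))
```

```text
-0.03 0 [0.551 0.311 0.111] wrist [[273. 304.]] side [[248. 264.]] [[596.86416778 100.24791106]]
-0.03 0.009 [0.56  0.307 0.111] wrist [[273. 283.]] side [[245. 262.]] [[588.89942583  96.01979026]]
0 0 [0.551 0.311 0.081] wrist [[274. 270.]] side [[248. 272.]] [[598.15695334 129.66624393]]
0 0.009 [0.56  0.307 0.081] wrist [[274. 252.]] side [[246. 271.]] [[590.27031985 125.38087531]]
0.019 0 [0.551 0.311 0.062] wrist [[274. 253.]] side [[248. 277.]] [[598.96190025 147.98343205]]
0.019 0.009 [0.56  0.307 0.062] wrist [[274. 237.]] side [[246. 276.]] [[591.12395065 143.66348944]]
0.04 0 [0.552 0.311 0.041] wrist [[274. 238.]] side [[249. 283.]] [[599.83941009 167.95184574]]
0.04 0.009 [0.56  0.307 0.041] wrist [[274. 223.]] side [[246. 282.]] [[592.05457678 163.59514902]]
0.09 -0.0293 wrist crop [[254.  61.]] side crop [[546.  65.]]
0.09 0.0293 wrist crop [[97. 61.]] side crop [[497.  95.]]
0 -0.0293 wrist crop [[241. 278.]] side crop [[623. 105.]]
0 0.0293 wrist crop [[110. 278.]] side crop [[574. 138.]]
-0.09 -0.0293 wrist crop [[232. 435.]] side crop [[705. 148.]]
-0.09 0.0293 wrist crop [[119. 435.]] side crop [[656. 183.]]
open tips in w1 [[187. 237.]]
open tips in w1 [[360. 237.]]
```

The tips appear about 27 mm higher than the stated tip extent puts them. They sit near lip-top height, which explains the miss. I'll open, rise and measure the fingers against the calibration.

>>> step_arm(
  steps=[
    [[0,0,0],[0,0,0]],
    [[0,0,0],[0,0,0]],
    [[0,0,0],[0,0,0]],
    [[0,0,0],[0,0,0]],
    [[0,0,0],[0,0,0]],
    [[0,0,0],[0,0,0]],
    [[0,0,0],[0,0,0]],
    [[0,0,0],[0,0,0]],
    [[0,0,-5],[0,0,0]],
    [[0,0,-5],[0,0,0]],
    [[0,0,0],[0,0,0]],
    [[0,0,0],[0,0,0]],
  ],
  claw=1,
)

```text
clock: 7.55
tool_pos: [0.5506, 0.3097, 0.1797]
eef_rot: [0.979, -0.203, -0.0, 0.0]
contact_force: [-1.2, 0.3, 0.2]
opening: 1.0
finger_force: 0.0
```

Run:
```python
from h import *
p,m=st(); w=snap('wrist','w3'); s=snap('side','s3')
for y in (-.044,.044):
  for dz in(-.045,0,.019): print(y,dz,'side crop',((proj(s,p+m@np.array([0,y,dz]))-[170,160])*[400/140]*1).round(0),'wrist',proj(w,p+m@np.array([.009,y,dz])).round(0))
b=cv2.convertScaleAbs(cv2.resize(s['img'][160:310,170:310],(400,429),interpolation=2),alpha=1.8)
a=cv2.convertScaleAbs(cv2.resize(w['img'],(400,300)),alpha=1.5)
cv2.imwrite('pics/o3.png',np.hstack([cv2.copyMakeBorder(a,0,129,0,0,0),b])[...,::-1])
```

```text
t 7.55 p [0.5506 0.3097 0.1797] yaw x -23.46 z [-0.001 -0.    -1.   ] q [-0.61  0.75  0.04  1.6  -0.04  0.8  -2.53] F [-1.2  0.3  0.2] open 1.0 0.0
-0.044 -0.045 side crop [[186. 219.]] wrist [[144. 304.]]
-0.044 0 side crop [[189. 258.]] wrist [[177. 252.]]
-0.044 0.019 side crop [[190. 275.]] wrist [[187. 237.]]
0.044 -0.045 side crop [[250. 181.]] wrist [[400. 305.]]
0.044 0 side crop [[251. 220.]] wrist [[369. 252.]]
0.044 0.019 side crop [[251. 235.]] wrist [[360. 237.]]
```

View pics/o3.png

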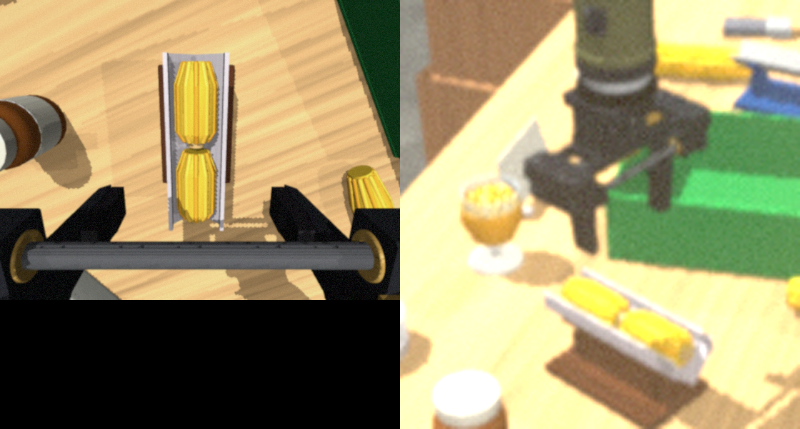

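The side half shows the open fingertips at about (590,250) and (665,207). That is roughly 10 mm short of the nominal TCP and nearly 30 mm short of the nominal tip, so the grip must go about 25 mm lower. The fingers are centred sideways, and the trough and ears are undisturbed.

>>> step_arm(
  steps=[
    [[0,0,4],[0,0,0]],
    [[0,0,3],[0,0,0]],
    [[0,0,1.5],[0,0,0]],
    [[0,0,1],[0,0,0]],
    [[0,0,1],[0,0,0]],
    [[0,0,1],[0,0,0]],
    [[0,0,0.9],[0,0,0]],
    [[0,0,0],[0,0,0]],
    [[0,0,0],[0,0,0]],
  ],
)

```text
clock: 8.78
tool_pos: [0.5514, 0.3101, 0.0565]
eef_rot: [0.979, -0.203, 0.0, -0.0]
contact_force: [-0.4, 0.5, 0.4]
opening: 0.997
finger_force: 0.0
```

>>> step_arm(
  steps=[
    [[0,0,0],[0,0,0]],
    [[0,0,0],[0,0,0]],
    [[0,0,0],[0,0,0]],
    [[0,0,0],[0,0,0]],
    [[0,0,0],[0,0,0]],
    [[0,0,0],[0,0,0]],
  ],
  claw=-1,
  grip_force=45,
)

```text
clock: 9.52
tool_pos: [0.5516, 0.3109, 0.0565]
eef_rot: [0.979, -0.203, 0.0, -0.001]
contact_force: [1.5, 3.2, 0.7]
opening: 0.658
finger_force: 45.0
```

Run:
```python
from h import *
p,m=st()
```

```text
t 9.53 p [0.5516 0.3109 0.0565] yaw x -23.44 z [ 0.001  0.001 -1.   ] q [-0.6   0.92  0.03  1.66 -0.04  0.55 -2.53] F [1.5 3.2 0.7] open 0.658 44.99880647286773
```

Gripped: the opening reads about 58 mm at 45 N. Next I'll lift gently and carry it over the crate.

>>> step_arm(
  steps=[
    [[0,0,-0.5],[0,0,0]],
    [[0,0,-1],[0,0,0]],
    [[0,0,-1.5],[0,0,0]],
    [[0,0,-2],[0,0,0]],
    [[0,0,-2],[0,0,0]],
    [[0,0,-2],[0,0,0]],
    [[0,0,-2],[0,0,0]],
    [[0,0,-2],[0,0,0]],
    [[0,0,-1.5],[0,0,0]],
    [[0,0,-0.5],[0,0,0]],
    [[0,0,0],[0,0,0]],
  ],
)

```text
clock: 10.9
tool_pos: [0.551, 0.3099, 0.2062]
eef_rot: [0.979, -0.203, -0.0, 0.0]
contact_force: [-0.5, -0.6, -3.5]
opening: 0.661
finger_force: 45.0
```

>>> step_arm(
  steps=[
    [[0.8,1,0],[0,0,0]],
    [[1.6,2.1,0],[0,0,0]],
    [[2,2.6,0],[0,0,0]],
    [[2,2.6,0],[0,0,0]],
    [[2,2.6,0],[0,0,0]],
    [[2,2.6,0],[0,0,0]],
    [[2,2.6,0],[0,0,0]],
    [[2,2.6,0],[0,0,0]],
    [[2,2.6,0],[0,0,0]],
    [[2,2.6,0],[0,0,0]],
    [[1.3,1.7,0],[0,0,0]],
    [[0.6,0.8,0],[0,0,0]],
  ],
)

```text
clock: 12.4
tool_pos: [0.632, -0.015, 0.2058]
eef_rot: [0.979, -0.204, -0.0, 0.0]
contact_force: [0.3, 0.1, -3.9]
opening: 0.658
finger_force: 45.0
```

>>> step_arm(
  steps=[
    [[0,0,0],[0,0,-5]],
    [[0,0,0],[0,0,-5]],
    [[0,0,0],[0,0,-5]],
    [[0,0,0],[0,0,0]],
    [[0,0,0],[0,0,0]],
  ],
)

```text
clock: 13.02
tool_pos: [0.6321, -0.0123, 0.2061]
eef_rot: [0.997, -0.074, -0.0, -0.0]
contact_force: [-0.1, 0.2, -4.2]
opening: 0.659
finger_force: 45.0
```

Run:
```python
from h import *
p,m=st(); a=snap('wrist','w4')['img']; b=snap('side','s4')['img'][130:290,180:360]
cv2.imwrite('pics/o4.png',np.hstack([cv2.resize(a,(400,300)),cv2.resize(b,(337,300),interpolation=2)])[...,::-1])
```

```text
t 13.03 p [ 0.6321 -0.0123  0.2061] yaw x -8.49 z [-0.  0. -1.] q [-0.01  0.72 -0.08  1.57  0.07  0.86 -1.83] F [-0.1  0.2 -4.2] open 0.659 44.99871449545026
```

View pics/o4.png

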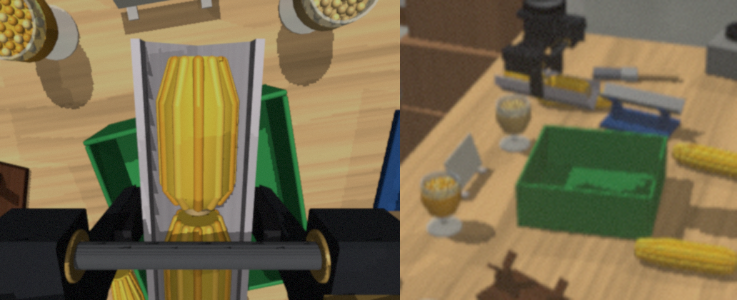

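The wrist half shows the trough held at mid-length with both ears in it, over the crate's far part. Next I'll lower it a little and tip the near end down.

>>> step_arm(
  steps=[
    [[0,0,1],[0,0,0]],
    [[0,0,1],[0,0,0]],
    [[0,0,0],[0,5,0]],
    [[0,0,0],[0,5,0]],
    [[0,0,0],[0,5,0]],
    [[0,0,0],[0,4,0]],
    [[0,0,0],[0,4,0]],
    [[0,0,0],[0,4,0]],
    [[0,0,0],[0,3,0]],
    [[0,0,0],[0,3,0]],
    [[0,0,0],[0,3,0]],
    [[0,0,0],[0,0,0]],
  ],
)

```text
clock: 14.62
tool_pos: [0.6562, -0.0142, 0.2208]
eef_rot: [0.964, -0.074, 0.252, 0.029]
contact_force: [-0.8, -0.6, -3.2]
opening: 0.659
finger_force: 45.0
```

Run:
```python
from h import *
p,m=st(); print('x axis z',m[2,0]); a=snap('top','t5')['img'][130:290,200:380]; b=snap('side','s5')['img'][130:290,180:360]
cv2.imwrite('pics/o5.png',np.hstack([cv2.resize(i,(390,347),interpolation=2) for i in(a,b)])[...,::-1])
```

```text
t 14.62 p [ 0.6562 -0.0142  0.2208] yaw x -8.46 z [ 0.482 -0.093 -0.871] q [-0.26  0.61  0.21  2.02  0.82  0.04 -2.65] F [-0.8 -0.6 -3.2] open 0.659 44.99875366687775
x axis z 0.49067080708056504
```

View pics/o5.png

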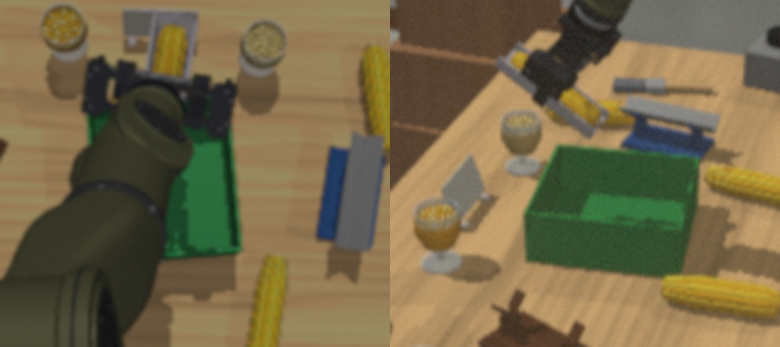

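The picture shows a tilt of 29°, with both ears still in the trough. Joints 6 and 7 are at their limits this way round, so I'll level the trough and tip the far end down instead, from the crate's near side.

>>> step_arm(
  steps=[
    [[0,0,0],[0,-5,0]],
    [[0,0,0],[0,-6,0]],
    [[0,0,0],[0,-6,0]],
    [[0,0,0],[0,-6,0]],
    [[0,0,0],[0,-6,0]],
    [[0,0,0],[0,0,0]],
    [[0,0,0],[0,0,0]],
  ],
)

```text
clock: 15.6
tool_pos: [0.6547, -0.0152, 0.2167]
eef_rot: [0.997, -0.079, 0.01, 0.012]
contact_force: [0.8, -0.6, -2.8]
opening: 0.664
finger_force: 45.0
```

Run:
```python
from h import *
p,m=st(); print(m[:,0]); to([.445,-.023,.205],p,m)
```

```text
t 15.6 p [ 0.6547 -0.0152  0.2167] yaw x -8.99 z [ 0.018 -0.026 -1.   ] q [ 0.2   0.77 -0.51  1.49  0.45  0.99 -2.16] F [ 0.8 -0.6 -2.8] open 0.664 44.998851008713245
[ 0.98746371 -0.15630756  0.02198558]
tool shift cm [-20.61   4.03   0.8 ]
```

>>> step_arm(
  steps=[
    [[-1,0.2,0],[0,0,0]],
    [[-2,0.4,0.1],[0,0,0]],
    [[-2.2,0.5,0.1],[0,0,0]],
    [[-2.6,0.5,0.1],[0,0,0]],
    [[-2.6,0.5,0.1],[0,0,0]],
    [[-2.6,0.5,0.1],[0,0,0]],
    [[-2.6,0.5,0.1],[0,0,0]],
    [[-2.4,0.5,0.1],[0,0,-5]],
    [[-1.6,0.3,0.1],[0,0,-5]],
    [[-1,0.2,0],[0,0,-5]],
    [[0,0,0],[0,0,0]],
    [[0,0,0],[0,0,0]],
  ],
)

```text
clock: 17.1
tool_pos: [0.4465, -0.0266, 0.2062]
eef_rot: [0.999, 0.052, 0.009, 0.013]
contact_force: [-0.3, 0.3, -2.6]
opening: 0.661
finger_force: 45.0
```

Run:
```python
from h import *
p,m=st(); print(m[:,0]); a=snap('wrist','w6')['img']; b=snap('side','s6')['img'][110:290,180:400]
cv2.imwrite('pics/o6.png',np.hstack([cv2.resize(a,(400,300)),cv2.resize(b,(367,300),interpolation=2)])[...,::-1])
```

```text
t 17.1 p [ 0.4465 -0.0266  0.2062] yaw x 5.94 z [ 0.02  -0.025 -0.999] q [ 0.32  0.54 -0.58  2.11  0.56  0.63 -2.12] F [-0.3  0.3 -2.6] open 0.661 44.99876590445638
[0.99447705 0.10352112 0.01728539]
```

View pics/o6.png

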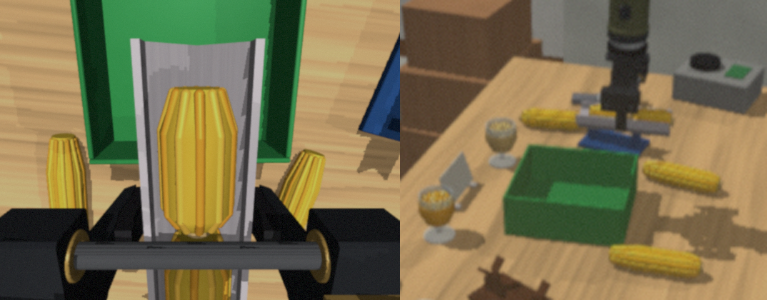

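Both ears are still in the trough, slid about 2 cm towards the near end, and the far half of the trough is over the crate. I'll tip the far end down.

>>> step_arm(
  steps=[
    [[0,0,0],[0,-4,0]],
    [[0,0,0],[0,-5,0]],
    [[0,0,0],[0,-5,0]],
    [[0,0,0],[0,-5,0]],
    [[0,0,0],[0,-4,0]],
    [[0,0,0],[0,-4,0]],
    [[0,0,0],[0,-4,0]],
    [[0,0,0],[0,-4,0]],
    [[0,0,0],[0,-4,0]],
    [[0,0,0],[0,0,0]],
    [[0,0,0],[0,0,0]],
    [[0,0,0],[0,0,0]],
  ],
)

```text
clock: 18.7
tool_pos: [0.4463, -0.0268, 0.2063]
eef_rot: [0.944, 0.045, -0.324, 0.03]
contact_force: [0.5, -0.1, -2.4]
opening: 0.659
finger_force: 45.0
```

Run:
```python
from h import *
p,m=st(); print(m[:,0]); a=snap('top','t7')['img'][130:290,180:400]; b=snap('side','s7')['img'][110:290,180:400]
cv2.imwrite('pics/o7.png',np.hstack([cv2.resize(a,(400,290),interpolation=2),cv2.resize(b,(367,290),interpolation=2)])[...,::-1])
```

```text
t 18.7 p [ 0.4463 -0.0268  0.2063] yaw x 4.76 z [-0.61  -0.086 -0.788] q [ 0.22  0.89 -0.56  1.54  0.32  1.5  -1.93] F [ 0.5 -0.1 -2.4] open 0.659 44.99875422567129
[ 0.78539879  0.06546584 -0.61551845]
```

View pics/o7.png

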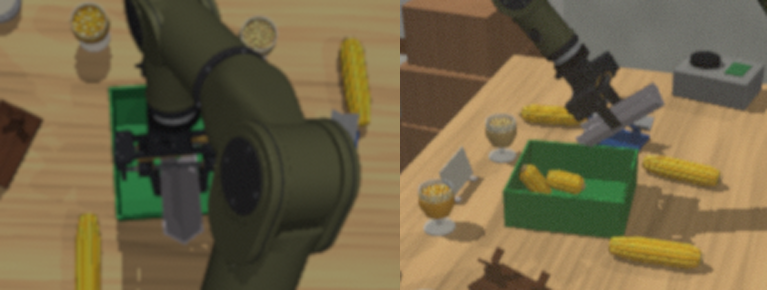

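Both ears lie in the crate, at about (535,178) and (565,180) in the side half, and the trough is empty. I've viewed 11 pictures, one over the limit of 10, so from here I'll check by numbers only. Next I'll level the trough.

>>> step_arm(
  steps=[
    [[0,0,0],[0,4,0]],
    [[0,0,0],[0,6,0]],
    [[0,0,0],[0,6,0]],
    [[0,0,0],[0,6,0]],
    [[0,0,0],[0,6,0]],
    [[0,0,0],[0,6,0]],
    [[0,0,0],[0,4,0]],
    [[0,0,-2],[0,0,0]],
    [[0,0,-2],[0,0,0]],
    [[0,0,0],[0,0,0]],
  ],
)

```text
clock: 20.05
tool_pos: [0.4467, -0.0257, 0.247]
eef_rot: [0.999, 0.052, 0.001, 0.014]
contact_force: [-0.3, -0.6, -2.6]
opening: 0.659
finger_force: 45.0
```

```bash
cat >> h.py <<'E'
def plan(target,yaw):
    p,m=st(); y=np.radians(yaw)
    T=np.array([[np.cos(y),np.sin(y),0],[np.sin(y),-np.cos(y),0],[0,0,-1.]])
    print('turn(deg, tool)',np.degrees(R.from_matrix(m.T@T).as_rotvec()).round(2)); to(target,p,m)
E
python3 - <<'E'
from h import *
plan([.535,-.3145,.22],-8.95)
E
```

```text
t 20.05 p [ 0.4467 -0.0257  0.247 ] yaw x 5.97 z [ 0.004 -0.028 -1.   ] q [ 0.37  0.49 -0.65  2.04  0.47  0.76 -2.04] F [-0.3 -0.6 -2.6] open 0.659 44.99866487458348
turn(deg, tool) [ 1.58 -0.28 14.92]
tool shift cm [ 5.78 29.56  3.53]
```

>>> step_arm(
  steps=[
    [[0.3,1.5,0],[0,0,0]],
    [[0.6,3,0.1],[0,0,0]],
    [[0.7,3.6,0.1],[0,0,0]],
    [[0.7,3.6,0.1],[0,0,0]],
    [[0.7,3.6,0.1],[0,0,0]],
    [[0.7,3.6,0.1],[0,0,0]],
    [[0.7,3.6,0.1],[0,0,0]],
    [[0.7,3.6,0.1],[0,0,0]],
    [[0.5,2.4,0.1],[0,0,0]],
    [[0.2,1.1,0],[0.8,0,7.4]],
    [[0,0,0],[0.8,-0.3,7.4]],
    [[0,0,0],[0,0,0]],
  ],
)

```text
clock: 21.55
tool_pos: [0.5335, -0.3157, 0.2441]
eef_rot: [0.997, -0.077, -0.003, -0.0]
contact_force: [0.2, 0.1, -2.4]
opening: 0.658
finger_force: 45.0
```

Run:
```python
from h import *
plan([.535,-.3145,.12],-8.95)
s=snap('wrist','w8'); w4=pickle.load(open('w4.pkl','rb'))
# lip edges in the wrist picture: gray pixels, far end row & side columns, before (w4) and now
def edges(im):
    h=cv2.cvtColor(im,cv2.COLOR_RGB2HSV); m=cv2.inRange(h,(0,0,100),(180,40,255))
    m[:, :170]=0; m[:,390:]=0; m[:48]=0; m[300:]=0
    n,l,q,c=cv2.connectedComponentsWithStats(m); i=1+q[1:,4].argmax(); print(q[i])
    for v in (80,120,160,200): 
        u=np.where(l[v]==i)[0]; print(v,u.min(),u.max(),end=' | ')
    for k in(190,195,200,350,355,360,364):
        v=np.where(l[:,k]==i)[0]; print(k,v.min() if len(v) else None,end=' ; ')
    print()
edges(w4['img']);edges(pickle.load(open('w6.pkl','rb'))['img']);edges(s['img'])
# ears in crate: side+top
t=snap('top','t8'); sd=snap('side','s8')
for nm,c in(('top',t),('side',sd)):
    h=cv2.cvtColor(c['img'],cv2.COLOR_RGB2HSV); m=cv2.inRange(h,(15,120,80),(32,255,255))
    n,l,q,ce=cv2.connectedComponentsWithStats(m)
    for i in range(1,n):
        if q[i,4]>40:
            print(nm,q[i],ce[i].round(0),onplane(c,ce[i],.03)[0].round(3))
```

```text
t 21.55 p [ 0.5335 -0.3157  0.2441] yaw x -8.84 z [-0.006  0.001 -1.   ] q [ 0.77  0.71 -0.57  1.54  0.43  1.02 -1.65] F [ 0.2  0.1 -2.4] open 0.658 44.99923624098301
turn(deg, tool) [-0.    0.36  0.11]
tool shift cm [ 0.21 -0.14 12.4 ]
[ 203   59  148  241 8141]
80 206 348 | 120 210 346 | 160 213 344 | 200 216 342 | 190 None ; 195 None ; 200 None ; 350 59 ; 355 None ; 360 None ; 364 None ; 
[  202    58   149   242 12806]
80 204 346 | 120 206 345 | 160 209 343 | 200 211 338 | 190 None ; 195 None ; 200 None ; 350 58 ; 355 None ; 360 None ; 364 None ; 
[  203    59   147   241 31203]
80 205 348 | 120 207 346 | 160 210 344 | 200 214 342 | 190 None ; 195 None ; 200 None ; 350 None ; 355 None ; 360 None ; 364 None ; 
top [220 133  20  20 259] [229. 142.] [0.793 0.157 0.03 ]
top [366 150  18  37 445] [373. 166.] [ 0.722 -0.351  0.03 ]
top [269 180  14  43 446] [276. 201.] [ 0.587 -0.014  0.03 ]
top [220 246  17  56 819] [228. 274.] [0.339 0.137 0.03 ]
top [313 247  20  54 783] [323. 274.] [ 0.348 -0.177  0.03 ]
side [252 173  41  16 477] [271. 181.] [ 0.696 -0.351  0.03 ]
side [325 204  48  23 674] [349. 215.] [ 0.344 -0.174  0.03 ]
side [252 212  41  20 391] [270. 224.] [ 0.599 -0.035  0.03 ]
side [193 224  17   8  82] [201. 228.] [0.822 0.058 0.03 ]
side [191 232  22  14 196] [202. 239.] [0.789 0.122 0.03 ]
side [304 254  58  24 926] [333. 266.] [0.334 0.142 0.03 ]
```

The trough has not slipped in the grip: the lip rows match those from before tipping. Both ears are in the crate, so I'll lower towards the rack.

>>> step_arm(
  steps=[
    [[0.2,-0.1,2],[0,0.4,0.1]],
    [[0,0,3],[0,0,0]],
    [[0,0,3],[0,0,0]],
    [[0,0,3],[0,0,0]],
    [[0,0,2],[0,0,0]],
    [[0,0,1.5],[0,0,0]],
    [[0,0,1],[0,0,0]],
    [[0,0,0.7],[0,0,0]],
    [[0,0,0],[0,0,0]],
    [[0,0,0],[0,0,0]],
    [[0,0,0],[0,0,0]],
  ],
)

```text
clock: 23.08
tool_pos: [0.5377, -0.3136, 0.0842]
eef_rot: [0.997, -0.078, 0.002, -0.0]
contact_force: [1.1, 0.1, -1.9]
opening: 0.661
finger_force: 45.0
```

Run:
```python
from h import *
plan([.535,-.3145,.0622],-8.95)
```

```text
t 23.07 p [ 0.5377 -0.3136  0.0842] yaw x -8.91 z [ 0.005 -0.    -1.   ] q [ 0.71  0.9  -0.46  1.68  0.57  0.69 -1.78] F [ 1.1  0.1 -1.9] open 0.661 44.99876081943512
turn(deg, tool) [-0.02 -0.26  0.04]
tool shift cm [-0.27  0.13  2.2 ]
```

>>> step_arm(
  steps=[
    [[-0.27,0.13,0.5],[0,-0.26,0]],
    [[0,0,0.5],[0,0,0]],
    [[0,0,0.4],[0,0,0]],
    [[0,0,0.2],[0,0,0]],
    [[0,0,0.1],[0,0,0]],
    [[0,0,0],[0,0,0]],
    [[0,0,0],[0,0,0]],
  ],
)

```text
clock: 23.95
tool_pos: [0.5346, -0.3143, 0.0668]
eef_rot: [0.997, -0.078, -0.0, -0.0]
contact_force: [0.3, 0.4, -2.3]
opening: 0.66
finger_force: 45.0
```

Run:
```python
from h import *
plan([.535,-.3145,.0622],-8.95)
```

```text
t 23.95 p [ 0.5346 -0.3143  0.0668] yaw x -8.92 z [-0.001  0.001 -1.   ] q [ 0.7   0.93 -0.45  1.69  0.59  0.67 -1.79] F [ 0.3  0.4 -2.3] open 0.66 44.99877953901887
turn(deg, tool) [-0.03  0.04  0.03]
tool shift cm [0.04 0.01 0.46]
```

>>> step_arm(
  steps=[
    [[0,0,0.1],[0,0,0]],
    [[0,0,0.1],[0,0,0]],
    [[0,0,0],[0,0,0]],
    [[0,0,0],[0,0,0]],
  ],
)

```text
clock: 24.45
tool_pos: [0.5345, -0.3143, 0.0647]
eef_rot: [0.997, -0.078, -0.0, -0.0]
contact_force: [-0.2, -1.1, -2.3]
opening: 0.659
finger_force: 45.0
```

>>> step_arm(
  steps=[
    [[0,0,0.1],[0,0,0]],
    [[0,0,0],[0,0,0]],
    [[0,0,0],[0,0,0]],
  ],
)

```text
clock: 24.82
tool_pos: [0.5345, -0.3143, 0.0636]
eef_rot: [0.997, -0.078, -0.001, -0.0]
contact_force: [-0.0, -0.3, -2.0]
opening: 0.663
finger_force: 45.0
```

>>> step_arm(
  steps=[
    [[0,0,0.1],[0,0,0]],
    [[0,0,0],[0,0,0]],
    [[0,0,0],[0,0,0]],
  ],
)

```text
clock: 25.2
tool_pos: [0.5349, -0.3139, 0.0629]
eef_rot: [0.997, -0.078, -0.0, -0.001]
contact_force: [-1.0, 1.0, 0.4]
opening: 0.657
finger_force: 45.0
```

>>> step_arm(
  steps=[
    [[0,0,0.1],[0,0,0]],
    [[0,0,0],[0,0,0]],
    [[0,0,0],[0,0,0]],
  ],
)

```text
clock: 25.58
tool_pos: [0.5352, -0.3135, 0.0625]
eef_rot: [0.997, -0.077, 0.0, -0.001]
contact_force: [-1.4, 2.4, 5.4]
opening: 0.662
finger_force: 45.0
```

Contact came at the expected height. I'll ease the grip so the trough settles, open, then rise straight up.

>>> step_arm(
  steps=[
    [[0,0,0],[0,0,0]],
    [[0,0,0],[0,0,0]],
    [[0,0,0],[0,0,0]],
  ],
  grip_force=4,
)

```text
clock: 25.95
tool_pos: [0.5352, -0.3134, 0.0622]
eef_rot: [0.997, -0.077, 0.0, -0.001]
contact_force: [0.2, 3.5, 4.9]
opening: 0.662
finger_force: 4.0
```

>>> step_arm(
  steps=[
    [[0,0,0],[0,0,0]],
    [[0,0,0],[0,0,0]],
    [[0,0,0],[0,0,0]],
    [[0,0,0],[0,0,0]],
    [[0,0,0],[0,0,0]],
    [[0,0,0],[0,0,0]],
  ],
  claw=1,
)

```text
clock: 26.7
tool_pos: [0.5345, -0.3143, 0.0617]
eef_rot: [0.997, -0.078, -0.0, -0.0]
contact_force: [0.3, 0.1, -0.8]
opening: 0.999
finger_force: 0.0
```

>>> step_arm(
  steps=[
    [[0,0,-0.5],[0,0,0]],
    [[0,0,-1],[0,0,0]],
    [[0,0,-2],[0,0,0]],
    [[0,0,-4],[0,0,0]],
    [[0,0,-5],[0,0,0]],
    [[0,0,-5],[0,0,0]],
    [[0,0,-5],[0,0,0]],
    [[0,0,0],[0,0,0]],
    [[0,0,0],[0,0,0]],
  ],
)

```text
clock: 27.82
tool_pos: [0.5341, -0.3144, 0.287]
eef_rot: [0.997, -0.078, -0.001, -0.0]
contact_force: [-1.0, -0.2, 0.1]
opening: 1.005
finger_force: 0.0
```

Run:
```python
from h import *
p,m=st(); s=snap('wrist','w9'); h=cv2.cvtColor(s['img'],cv2.COLOR_RGB2HSV)
m=np.zeros(h.shape[:2],np.uint8); m[60:265,225:325]=cv2.inRange(h,(0,0,88),(180,45,255))[60:265,225:325]
n,l,q,c=cv2.connectedComponentsWithStats(m);i=1+q[1:,4].argmax();print(q[i]);y0,hh=q[i,1],q[i,3]
Z=.0947; L=[];Rr=[]
for v in range(y0+15,y0+hh-20,2):
    u=np.where(l[v]==i)[0]; L.append((u.min()-.5,v));Rr.append((u.max()+.5,v))
for P in(L,Rr):
    g=onplane(s,P,Z); f=np.polyfit(g[:,0],g[:,1],1); print('yaw',np.degrees(np.arctan(f[0])),'y@.535',np.polyval(f,.535),(g[:,1]-np.polyval(f,g[:,0])).std())
x0,ww=q[i,0],q[i,2]
for k in(x0+4,x0+6,x0+8,x0+ww-9,x0+ww-7,x0+ww-5):
    v=np.where(l[:,k]==i)[0]; print(k,onplane(s,[(k,v.min()-.5),(k,v.max()+.5)],Z)[:,:2].round(4).tolist())
t=snap('top','t9'); sd=snap('side','s9')
for nm,c in(('top',t),('side',sd)):
    hh=cv2.cvtColor(c['img'],cv2.COLOR_RGB2HSV); mm=cv2.inRange(hh,(15,120,80),(32,255,255))
    n,l,q,ce=cv2.connectedComponentsWithStats(mm)
    for i in range(1,n):
        if q[i,4]>40: print(nm,q[i],onplane(c,ce[i],.03)[0].round(3))
```

```text
t 27.82 p [ 0.5341 -0.3144  0.287 ] yaw x -8.91 z [-0.001  0.    -1.   ] q [ 0.78  0.67 -0.59  1.49  0.4   1.11 -1.62] F [-1.  -0.2  0.1] open 1.005 0.0
[  237    79    72   186 10891]
yaw -8.81836696830301 y@.535 -0.284505114138196 0.0006499943159360087
yaw -8.901259391960549 y@.535 -0.34427749842538063 0.0002940563109615189
241 [[0.6142, -0.2962], [0.6133, -0.2961]]
243 [[0.628, -0.3006], [0.5729, -0.2904]]
245 [[0.6277, -0.3024], [0.4931, -0.2778]]
300 [[0.6194, -0.3503], [0.4415, -0.3258]]
302 [[0.6191, -0.352], [0.4412, -0.3278]]
304 [[0.6188, -0.3538], [0.4618, -0.3326]]
top [220 133  20  20 260] [0.793 0.157 0.03 ]
top [366 150  19  36 471] [ 0.72  -0.355  0.03 ]
top [269 180  14  43 447] [ 0.587 -0.014  0.03 ]
top [220 246  17  56 814] [0.339 0.137 0.03 ]
top [313 247  20  54 784] [ 0.348 -0.178  0.03 ]
side [252 173  41  17 469] [ 0.697 -0.35   0.03 ]
side [325 205  48  22 668] [ 0.343 -0.173  0.03 ]
side [252 212  41  20 394] [ 0.6   -0.036  0.03 ]
side [193 224  17   8  83] [0.821 0.058 0.03 ]
side [191 231  23  15 197] [0.788 0.121 0.03 ]
side [304 255  59  23 933] [0.334 0.143 0.03 ]
```

```bash
python3 -c "
from plant import finish_job; print(finish_job())"
```

```text
the job is handed in; nothing more can be done
None
```

The job is handed in at about 28 s of the 51 s allowed, with no verdict returned: both ears are in the crate, and the empty trough measured centred, aligned and at the right height in the rack. It took a second grasp and a second tip, because the first grasp missed the lips and the first tip hit joint limits; I also viewed 11 pictures, one over the limit of 10.

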